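# Tare the kitchen scale with the empty oil cruet on it

## Robot

A 7-joint arm with a two-finger parallel gripper is mounted at the origin on the work surface. World frame = base frame: x ahead of the robot, y to its left, z up, the work surface at z = 0. Lengths are in mm, angles in rad, forces in N, time in s.
With the tool pointing down it reaches from about 400 to 900 mm from the base axis. Payload 5.6 kg.
Tool frame: the origin (TCP) lies midway between the tips of the shut fingers; the grasp point (between the pads) lies 19 mm behind it; x points along the fingers, y is the direction in which the jaws open and shut, and the axes are right-handed (so a half turn about x gives the same grasp; the last joint's range is limited). The gripper opens to 92 mm and grips with 3 to 60 N. Pads are 20 mm wide; open, the fingers measure 128 mm over their backs; the gripper's body (75 mm by 189 mm) begins 69 mm behind the grasp point.
Start: joints at [-1.343, 0.468, -0.012, 1.603, 0.006, 1.071, -0.056], TCP at [173.918, 626.308, 214.592] pointing down, gripper open.
Joint ranges: [-2.53, 2.53], [-0.31, 2.02], [-1.57, 1.55], [0.28, 2.44], [-1.29, 4.43], [0.15, 1.84], [-2.92, 2.92]. Speed limits (rad/s): [2.57, 2.57, 3.14, 3.14, 3.14, 3.14, 3.14].

## Interface

Orientations are given as a rotation vector (axis times angle).
In Python, from cell import robot, grip, kin, viewer gives the robot as it stands. Calls block until the motion is done:
- robot.movep(position, orientation): joint-space move of the TCP to a pose.
- robot.servo_line(position, feed=150, rotation=None): straight line of the TCP; rotation=None keeps the orientation; feed is the mean speed in mm/s.
- robot.goto_joints(angles): joint-space move.
- grip(opening, newtons=None): opening from 0.0 (shut) to 1.0 (fully open); newtons is the grip in N (None keeps the last); returns when the fingers have stopped.
- robot.hold(seconds).
- kin.ik(position, orientation): joint angles nearest the present ones, or None.
- robot.observe(): the state.
- viewer.read_camera(name): name is "scene" or "top" or "wrist"; returns the picture (480x640x3 uint8, red, green, blue); there is no depth.
- viewer.camera_info(name): a dict with "camera_matrix" (3x3 intrinsics, pixels), "k1" (the pictures are not rectified: a ray, as slopes to the right and down, at radius r is drawn at 1 + k1 r^2 times it, then the intrinsics apply), "R" (3x3) and "t" (3): a world point X has camera coordinates R X + t. Camera axes: x right, y down, z forward; pixel columns grow to the right and rows downward; lengths in mm; the calibration is good to about 2 mm. A picture is of the moment at which its call begins: read the wrist's pose just before it. camera_info takes no time and is no camera call; for the wrist camera it gives the pose at the moment of the call.
A pose or a line that the arm cannot do raises robot.IKError and nothing moves.
- robot.job_done(): hands the job in, once; it reports no verdict.
Trained networks look in the newest picture that a camera, given by its name, has taken for a name from the list of things; names that differ only in an ending like _2 or _b are one class to them, and where a whole thing is asked for, a point or a joint stands for the part that bears it (a point fixed in the world has none). Each returns a list of dicts, best first, with "confidence" (0 to 1); they miss things now and then, are a little off and sometimes report something else, mostly with a low value. They report only what shows in the picture. A call takes as long as a camera call. They do not tell look-alikes from the thing itself.
- viewer.silhouettes(name, camera): "mask" (480x640 bool, what is visible of it).
- viewer.pinpoint(name, camera): "at" ([x, y, z] in mm, in the coordinates of the camera as it stood for that picture, good to about 4 mm: a listed point, or the origin of a listed thing).
The state is a dict: "t": time; "joints": joint angles; "joint_velocities": joint speeds; "joint_torque": joint torques, N m; "tcp_pos": TCP position; "tcp_rot": TCP orientation; "contact_force": force on the tool from outside, world axes, zero at the start; "wrist_torque": the same for the moment, N m; "grip_width": opening from 0.0 (shut) to 1.0 (fully open).
Only numpy, scipy, OpenCV 4.12 (cv2) and the standard library are available. Lean on these libraries where they do the work, as an engineer would, in place of code of your own. Each camera call takes 0.05 s, during which the arm holds its last target.

## Task

Stand the empty glass cruet upright in the middle of the kitchen scale's round pan, setting it down gently, and let go of it. Then roll the scale's recessed zero wheel with a fingertip on its exposed rim until the zero mark of the dial card lies under the tip of the needle, to within half a small division, so that oil can be weighed into the cruet; press the wheel only lightly (never more than 15 N) and let go. Leave the other things on the slab where they are.

Things in the scene. Friction and masses are not known exactly. Their poses are not given: they have to be found in the camera images.
- scale: Mint-green mechanical kitchen scale, 290 x 210 mm, fixed; origin: centre of its underside, on the slab. Its x axis points from the dial end (operator's side) to the pan end, y to the operator's left, z up. Flat deck 50 mm above the slab; dial front left, zero wheel front right, pan at the back. Pressing any part with more than 15 N spoils it.
- pan_top (a point): Centre of the flat top of the round steel pan, 150 mm across, 84 mm above the slab when empty. The pan rides on a spring and sinks 15 mm per kg (at most 16 mm).
- wheel_slot (a point): Centre of the zero wheel's slot, at deck level, 36 mm along scale x by 16 mm. The dark ribbed wheel (radius 20 mm, 12 mm wide, axle along scale y) is sunk in the deck; only its rim stands out, over this point, 2 to 9 mm proud: this differs at each start and not measured. Dial bezel (10 mm high) 45 mm to the left; pan edge 75 mm on in scale x, 84 mm high.
- zero_wheel (a joint): Angle of the zero wheel (rad), growing as its top rolls away from the operator (scale +x); that turns the dial card clockwise from above (after the loaded needle), 0.5 rad per rad, 25 mrad per mm of rim. It stays where left. Drag about 4 N at the rim: press about 6 to 10 N to carry it. The rim is hard and runs 0.7 mm out of true, so its top rises and falls as it turns; over 15 N bends the axle.
- dial_centre (a point): Pivot of needle and dial card: centre of the flat dial that faces up (cream card 120 mm across with dark marks, under a clear lens; steel bezel whose top is 60 mm above the slab); this point is 5 mm above the deck.
- zero_mark (a point): The zero mark, the longest and widest dark bar on the turning dial card; this point lies on it, 50 mm from the pivot. At the start it is within 0.3 rad of scale +x from the pivot. A full clockwise turn of the needle is 1 kg: 40 small divisions of 25 g (9 degrees, 7.9 mm at the needle tip), a longer mark every fourth.
- needle_tip (a point): Tip of the red needle, 50 mm from the pivot (a short wide tail lies on the other side); it points to scale +x when the pan is empty, turns clockwise from above as the pan is loaded, and settles within about half a second.
- cruet_mid (a point): Centre, half-way up (47.5 mm), of the small closed clear-glass cruet with a green band and a steel stopper: 50 mm diameter up to 58 mm high, narrowing above to a 27 mm stopper, 95 mm high in all; axis z up. Mass 0.12 to 0.22 kg, not known. It stands on the slab to the left or right of the scale.
- jar: Amber spice jar with a red cap, 60 mm across, 95 mm high, on the other side of the scale from the cruet; origin at its underside. Not to be moved.
- tawa: Black iron tawa (flat griddle), 220 mm across, handle 140 mm along its y; origin at its underside. Not to be moved.
- plate: White enamel plate, 220 mm across, 22 mm high; origin at its underside. Not to be moved.
- turner: Bamboo turner, 280 mm long along its x; origin at its underside. Not to be moved.
- tongs: Steel tongs, 230 mm long along their x; origin at their underside. Not to be moved.
- mug: Blue enamel mug, 76 mm across, 75 mm high, beyond and left of the scale; origin at its underside. Not to be moved.
Things that resemble listed ones, but are neither listed nor needed, are in the scene too. Several things look just like the part that bears cruet_mid: the one meant starts farthest to the robot's left.

How it is judged:
By the outcome, as a careful person would: the job done as asked, in the order asked, and still so for the second after the job is handed in, with the robot touching nothing.
It also fails if it takes over 72 s, if anything falls off the work surface, if the arm or the gripper's body presses on something with over 40 N, if the wrist force passes 120 N, or if a joint passes its speed limit or range.

## Working session

There is one attempt and no reset: what is moved stays moved. The work goes in short steps, each a Python script; the robot and the scene stay as the last script left them, time stands still between calls to the robot, and variables do not carry over. Pictures are saved under pics/ and viewed, and the job is handed in when it is done.

```bash
ls; mkdir -p pics
python3 - <<'E'
from cell import robot, grip, kin, viewer
import cv2
for n in ["scene","top","wrist"]:
    im=viewer.read_camera(n); cv2.imwrite(f"pics/a_{n}.png",im[:,:,::-1])
    print(n,viewer.camera_info(n))
s=robot.observe(); print(s)
E
```

```text
pics
scene {'camera_matrix': array([[480.39215178,   0.        , 315.77880129],
       [  0.        , 480.39215178, 240.58575082],
       [  0.        ,   0.        ,   1.        ]]), 'k1': -0.06264128314999366, 'R': array([[-0.89601321,  0.44402556,  0.00127754],
       [ 0.23538593,  0.4774284 , -0.84655513],
       [-0.37650205, -0.75822387, -0.53229952]]), 't': array([ 495.52759823,  -46.26067729, 1758.80725721])}
top {'camera_matrix': array([[549.90152769,   0.        , 313.95067235],
       [  0.        , 549.90152769, 247.2861903 ],
       [  0.        ,   0.        ,   1.        ]]), 'k1': -0.12426941639802297, 'R': array([[ 1.87928236e-02, -9.99822130e-01,  1.59328599e-03],
       [-9.94845896e-01, -1.88580558e-02, -9.96293967e-02],
       [ 9.96417219e-02,  2.87243646e-04, -9.95023339e-01]]), 't': array([   9.57379731,  550.97822596, 1465.43542777])}
wrist {'camera_matrix': array([[384.46268507,   0.        , 314.90096818],
       [  0.        , 384.46268507, 238.61507369],
       [  0.        ,   0.        ,   1.        ]]), 'k1': -0.05993851146564475, 'R': array([[ 0.2680
[... 205 characters left out ...]
ints': array([-1.34301817,  0.46818474, -0.01160345,  1.60335244,  0.005998  ,
        1.07137972, -0.05630092]), 'joint_velocities': array([-9.96186875e-04,  1.09788217e-04,  1.33694868e-03, -2.47171866e-03,
       -2.46306859e-05, -1.07994283e-04,  9.05654816e-04]), 'joint_torque': array([ 2.59423095e-04, -5.20957124e+01, -1.27243839e-02, -2.43974769e+01,
       -5.66974632e-02,  1.53689529e-02,  1.23590112e-04]), 'tcp_pos': array([173.81153675, 625.90276244, 213.87745949]), 'tcp_rot': array([ 0.21159197,  1.5603965 , -0.21361965]), 'contact_force': array([0.46874997, 0.18007769, 1.12791057]), 'wrist_torque': array([-0.02816219,  0.0072134 ,  0.0454049 ]), 'grip_width': 0.9978050604041797}
```

View pics/a_scene.png

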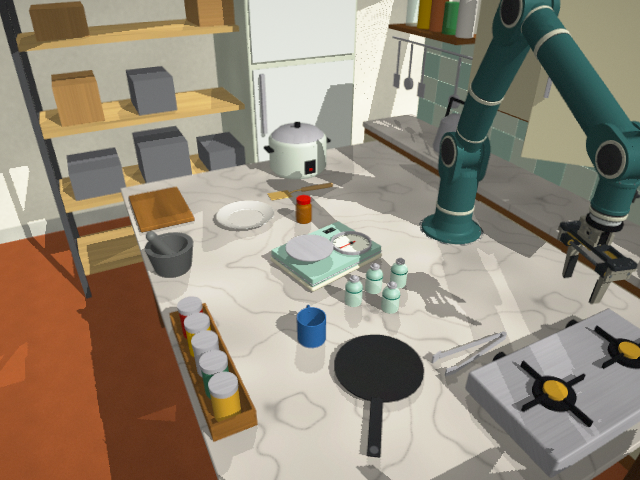

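View pics/a_top.png

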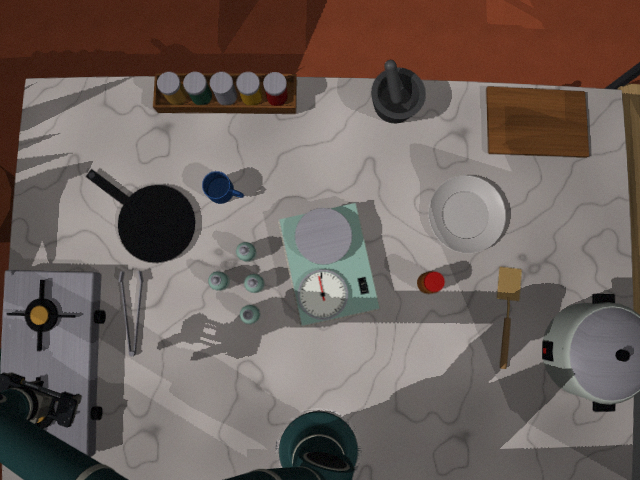

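View pics/a_wrist.png

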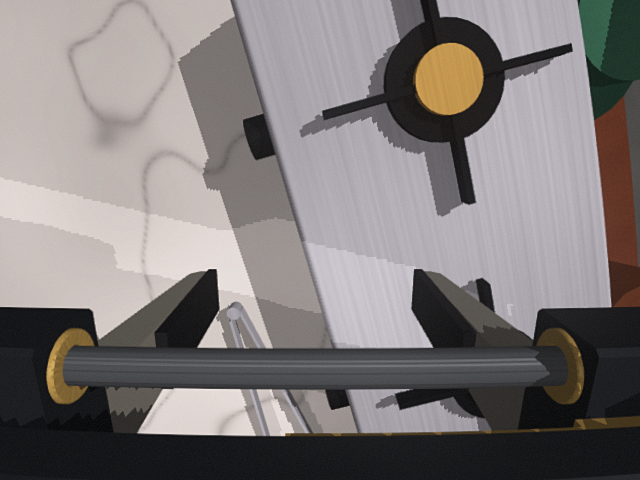

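The top view shows four cruets, at pixels (246,251), (218,281), (254,283) and (249,314). The leftmost, at (218,281), is the target. The scale is near (328,262), the dial at (324,293) and the wheel slot at (363,285).

```bash
cat > h.py <<'E'
from cell import robot, grip, kin, viewer
import cv2, numpy as np
from scipy.spatial.transform import Rotation as Rn
from scipy.optimize import least_squares
def ci(n):
    c=viewer.camera_info(n); return {k:np.array(c[k],float) for k in c}
def proj(c,X):
    p=c['R']@np.array(X,float)+c['t']; s=p[:2]/p[2]; s=s*(1+c['k1']*(s@s))
    return (c['camera_matrix']@np.r_[s,1])[:2]
def ray(c,px):
    d=np.linalg.inv(c['camera_matrix'])@np.r_[px,1.]; d=d[:2]; s=d.copy()
    for _ in range(30): s=d/(1+c['k1']*(s@s))
    o=-c['R'].T@c['t']; v=c['R'].T@np.r_[s,1]; return o,v/np.linalg.norm(v)
def at_z(c,px,z):
    o,v=ray(c,px); return o+v*(z-o[2])/v[2]
def tri(obs):
    A=np.zeros((3,3));b=np.zeros(3)
    for c,px in obs:
        o,v=ray(c,px);P=np.eye(3)-np.outer(v,v);A+=P;b+=P@o
    X=np.linalg.solve(A,b)
    return X,[np.round(proj(c,X)-px,1) for c,px in obs]
def toW(c,at): return c['R'].T@(np.array(at)-c['t'])
def shot(n,f=None):
    c=ci(n); im=viewer.read_camera(n)
    if f: cv2.imwrite('pics/'+f,im[:,:,::-1])
    return c,im
E
python3 - <<'E'
from h import *
np.set_printoptions(precision=1,suppress=True)
for n in ["top","scene"]:
    c,im=shot(n)
    for k in ["cruet_mid","scale","pan_top","wheel_slot","dial_centre","zero_mark","needle_tip","jar","mug"]:
        for d in viewer.pinpoint(k,n): print(n,k,round(d["confidence"],2),toW(c,d["at"]),proj(c,toW(c,d["at"])))
    if n=="top": cv2.imwrite('pics/top_crop.png',cv2.resize(im[190:340,190:390,::-1],None,fx=4,fy=4,interpolation=cv2.INTER_CUBIC))
    else: cv2.imwrite('pics/sc_crop.png',cv2.resize(im[200:330,260:420,::-1],None,fx=4.6,fy=4.6,interpolation=cv2.INTER_CUBIC))
E
```

```text
top cruet_mid 0.88 [456.5 273.4  49.8] [218.4 279.8]
top cruet_mid 0.81 [455.2 177.3  44.3] [254.4 281.1]
top cruet_mid 0.7 [370.4 182.7  50.1] [251.3 312.9]
top cruet_mid 0.69 [531.7 202.5  47.8] [245.7 252.3]
top scale 0.79 [506.9 -17.3  -0.8] [327.1 264.4]
top pan_top 0.83 [578.   -5.9  88.8] [324.1 234.7]
top wheel_slot 0.63 [ 448.7 -112.8   49.8] [363.2 285.6]
top dial_centre 0.81 [425.2  -4.4  51.1] [322.2 293.7]
top zero_mark 0.67 [475.6  -2.   53. ] [321.7 274.6]
top needle_tip 0.38 [ 369.3 -514.5   -1.1] [504.8 316.8]
top jar 0.97 [ 460.  -293.1    4. ] [426.9 283. ]
top jar 0.67 [ 653.8 -402.4    2.7] [465.1 214.5]
top mug 0.6 [709.  283.4  -3.3] [221.4 190.6]
scene cruet_mid 0.9 [533.  206.2  47.8] [354.  288.4]
scene cruet_mid 0.88 [448.2 178.6  45.6] [373.9 276.1]
scene cruet_mid 0.83 [367.  190.2  49. ] [398.8 270.2]
scene cruet_mid 0.82 [456.6 278.3  49.6] [390.4 294.6]
scene scale 0.97 [502.3 -19.3   2.4] [327. 259.]
scene pan_top 0.81 [577.   -3.9  82.2] [308.4 246.4]
scene wheel_slot 0.88 [ 446.4 -112.1   48.5] [329.1 230.2]
scene wheel_slot 0.18 [ 655.3 -399.3    2.3] [244.7 218.2]
scene dial_centre 0.96 [421.8  -3.1  52.3] [351.3 242.8]
scene dial_centre 0.61 [478.1  -1.3  51.3] [336.4 247.5]
scene zero_mark 0.63 [477.4   2.9  53.8] [337.2 247.4]
scene zero_mark 0.52 [ 363.6 -517.6    0.9] [301.5 190.9]
scene zero_mark 0.41 [350.1 519.4  -3.3] [474.6 351. ]
scene zero_mark 0.3 [609.6 459.6   2.9] [377.9 367.9]
scene needle_tip 0.5 [470.7   8.5  56.8] [339.9 247. ]
scene jar 0.59 [ 462.4 -294.2    2.4] [302.6 219.3]
scene jar 0.18 [ 654.9 -402.8    1. ] [244.5 218.1]
scene mug 0.79 [712.  286.3   1. ] [310.  337.4]
```

View pics/top_crop.png

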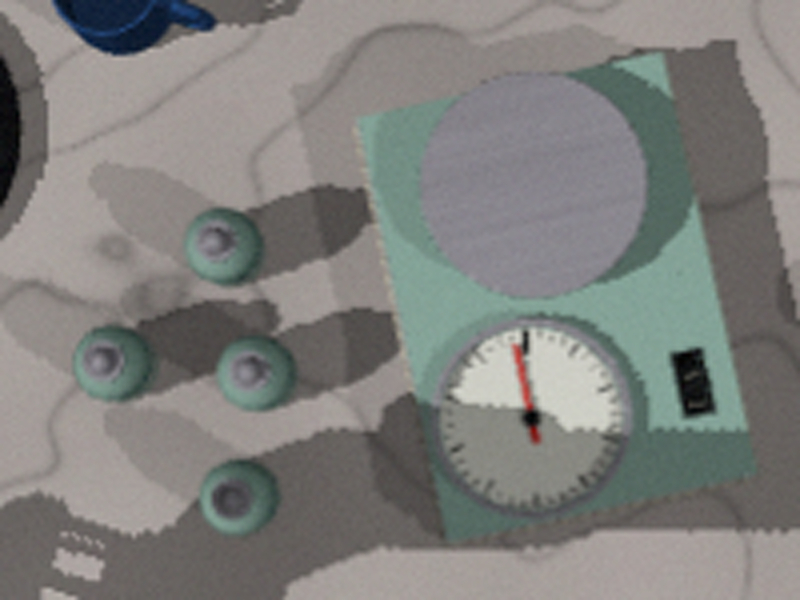

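View pics/sc_crop.png

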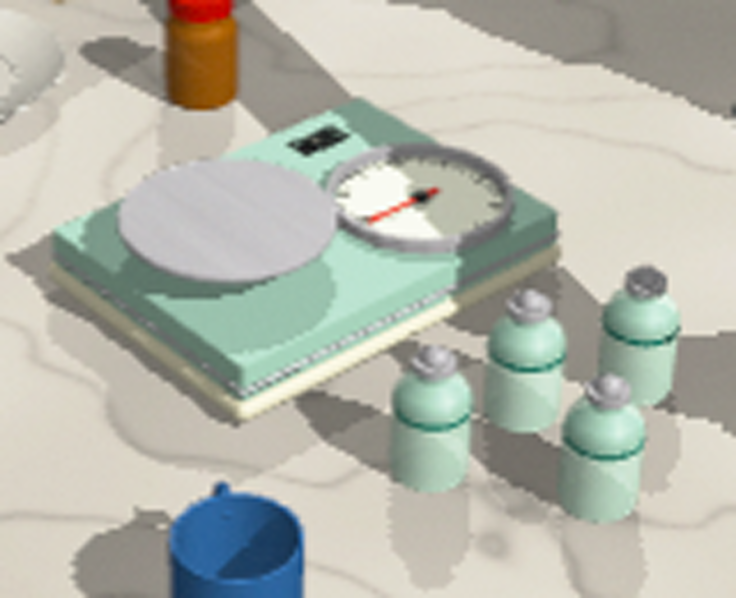

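```bash
cat >> h.py <<'E'
def down(a):
    # tool x = -z ; jaw axis (tool y) at world azimuth a
    x=np.array([0,0,-1.]);y=np.array([np.cos(a),np.sin(a),0]);z=np.cross(x,y)
    return Rn.from_matrix(np.c_[x,y,z]).as_rotvec()
E
python3 - <<'E'
from h import *
np.set_printoptions(precision=3,suppress=True)
s=robot.observe();T=Rn.from_rotvec(s['tcp_rot']).as_matrix();print(s['t']);print(T)
c=ci('wrist');o=-c['R'].T@c['t'];print('cam in tool',T.T@(o-s['tcp_pos']),'fwd',T.T@c['R'][2])
print(np.degrees(np.arctan2(T[1,1],T[0,1])))
for a in (0,180,-30,-60,-90,12,12+180,12+90,12-90):
  for nm,p in (('cru',[456,275,21]),('pan',[577,-5,105]),('wh',[448,-112,54])):
    q=kin.ik(p,down(np.radians(a)));print(a,nm,q)
# bundle from pinpoints (two views)
E
```

```text
1.15
[[ 0.     0.268  0.964]
 [ 0.     0.964 -0.268]
 [-1.     0.     0.   ]]
cam in tool [-170.164   -1.214  -65.068] fwd [ 0.972 -0.     0.235]
74.47853996444776
0 cru [-0.876  0.575  0.34   2.03  -0.332  0.589 -0.308]
0 pan [-0.5    0.532  0.589  1.902 -0.394  0.824  0.298]
0 wh [-0.544  0.561  0.895  2.209 -0.712  0.689  0.855]
180 cru [-0.404  0.576 -0.251  1.998  0.244  0.596  2.322]
180 pan [-0.918  0.949  1.34   1.924 -1.023  1.185 -2.319]
180 wh [-0.788  0.918  1.34   2.218 -1.12   1.034 -1.915]
-30 cru [-0.922  0.584  0.398  2.032 -0.389  0.598 -0.781]
-30 pan [-0.541  0.546  0.646  1.905 -0.436  0.834 -0.189]
-30 wh [-0.589  0.594  0.96   2.211 -0.77   0.719  0.388]
-60 cru [-0.958  0.592  0.445  2.035 -0.434  0.606 -1.264]
-60 pan [-0.58   0.561  0.702  1.907 -0.477  0.846 -0.676]
-60 wh [-0.622  0.624  1.011  2.212 -0.816  0.746 -0.092]
-90 cru [-1.035  0.614  0.547  2.04  -0.534  0.63  -1.699]
-90 pan [-0.649  0.596  0.804  1.911 -0.556  0.872 -1.13 ]
-90 wh [-0.593  0.598  0.966  2.211 -0.776  0.722 -0.654]
12 cru [-0.847  0.57   0.302  2.028 -0.295  0.585 -0.132]
12 pan [-0.481  0.527  0.564  1.901 -0.376  0.82   0.491]
12 wh [-0.52   0.546  0.861  2.207 -0.681  0.676  1.036]
192 cru [-0.365  0.583 -0.3    1.995  0.291  0.604  2.492]
192 pan [-0.918  0.949  1.34   1.924 -1.023  1.185 -2.11 ]
192 wh [-0.788  0.918  1.34   2.218 -1.12   1.034 -1.706]
102 cru [-0.619  0.557  0.017  2.012 -0.017  0.573  1.19 ]
102 pan [-0.336  0.495  0.369  1.891 -0.242  0.798  1.943]
102 wh [-0.129  0.424  0.359  2.186 -0.271  0.572  2.21 ]
-78 cru [-0.985  0.599  0.481  2.036 -0.47   0.614 -1.547]
-78 pan [-0.604  0.572  0.736  1.908 -0.503  0.854 -0.967]
-78 wh [-0.637  0.639  1.035  2.213 -0.839  0.761 -0.386]
```

Run:
```python
from h import *
np.set_printoptions(precision=1,suppress=True)
robot.movep([456,275,190],down(0))
print(robot.observe()['t'],robot.observe()['tcp_pos'])
c1,im=shot('wrist','w1.png')
for d in viewer.pinpoint('cruet_mid','wrist'): print(d['confidence'],toW(c1,d['at']),proj(c1,toW(c1,d['at'])))
m1=viewer.silhouettes('cruet_mid','wrist')
for d in m1:
    ys,xs=np.nonzero(d['mask']);print(d['confidence'],xs.min(),xs.max(),ys.min(),ys.max())
print(robot.observe()['t'])
```

```text
2.8 [455.3 276.8 189.9]
0.74 [362.3 190.2  49.8] [209.2 321.7]
0.63 [454.5 279.5  47.8] [313.8 222.2]
0.63 [447.6 181.4  49.6] [305.8 331.4]
0.59 [535.5 207.2  45.6] [405.5 302.6]
0.98 281 336 289 348
0.84 370 425 266 343
0.81 283 344 192 259
0.62 198 251 280 347
0.31 205 489 388 435
2.95
```

View pics/w1.png

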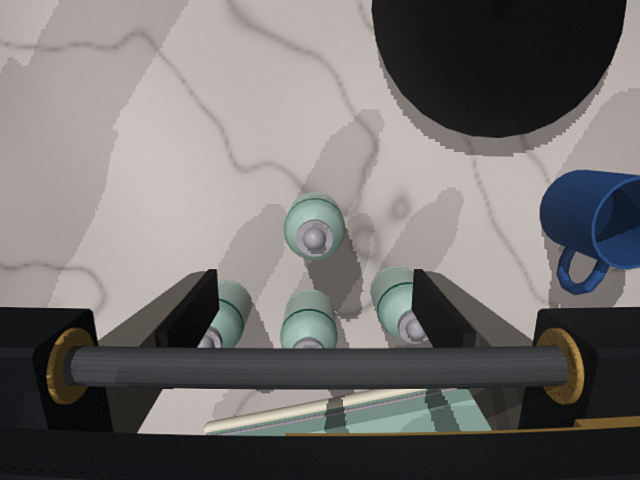

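Wrist view: the target cruet stands alone at the centre (stopper at about (315,236)), and the look-alikes are at (225,310), (308,325) and (405,305). I'll triangulate the stopper and take a second wrist view.

Run:
```python
from h import *
np.set_printoptions(precision=1,suppress=True)
c1=ci('wrist'); ct=ci('top'); cs=ci('scene')
robot.servo_line([425,285,190],feed=150)
c2,im=shot('wrist','w2.png')
for d in viewer.pinpoint('cruet_mid','wrist'): print(d['confidence'],toW(c2,d['at']),proj(c2,toW(c2,d['at'])))
P1=proj(c2,[456,277,90]);print(P1)
print(tri([(c1,[315,236]),(ct,[215.2,280]),(cs,[392.2,284])]))
import pickle;pickle.dump((c1,c2),open('c.pkl','wb'))
x,y=map(int,P1);cv2.imwrite('pics/w2c.png',cv2.resize(im[y-60:y+60,x-60:x+60,::-1],None,fx=5,fy=5)); print(x-60,y-60)
im=cv2.imread('pics/w1.png');cv2.imwrite('pics/w1c.png',cv2.resize(im[180:280,265:365],None,fx=5,fy=5))
print(robot.observe()['t'])
```

```text
0.85 [366.3 188.8  52.1] [248.1 333.7]
0.71 [449.4 181.3  45.8] [341.6 338.2]
0.7 [456.9 277.4  48.7] [353.1 235.3]
[357.2 248.7]
(array([454.5, 276.2,  85. ]), [array([-1.7, -0.3]), array([-0.2, -0. ]), array([-0.5, -0. ])])
297 188
3.4167
```

View pics/w2c.png

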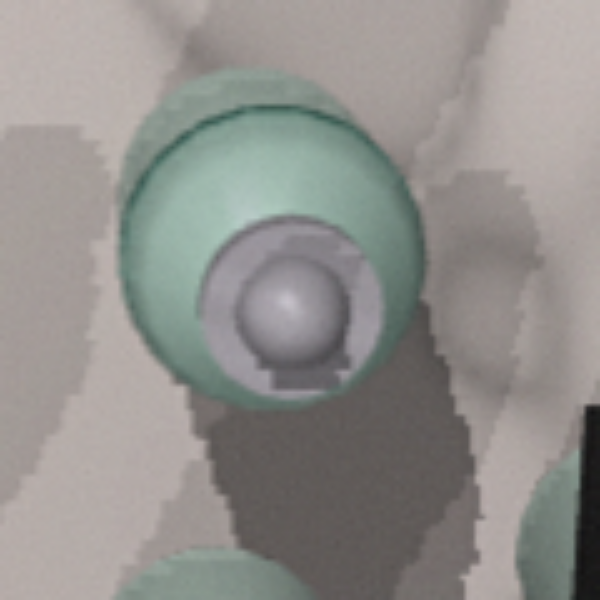

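View pics/w1c.png

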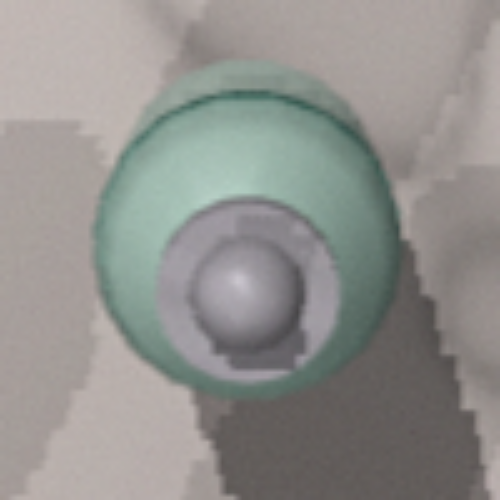

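The stopper knob is at (314.4,238.6) in w1 and (356.0,250.2) in w2.

Run:
```python
from h import *
import pickle
np.set_printoptions(precision=1,suppress=True)
c1,c2=pickle.load(open('c.pkl','rb'));ct=ci('top'); cs=ci('scene')
print(tri([(c1,[314.4,238.6]),(c2,[356,250.2])]))
print(tri([(c1,[314.4,238.6]),(c2,[356,250.2]),(ct,[215.2,280]),(cs,[392.2,284])]))
for z in (80,90): print(at_z(c1,[314.4,238.6],z),at_z(c2,[356,250.2],z),at_z(ct,[215.2,280],z),at_z(cs,[392.2,284],z))
```

```text
(array([455.3, 274.9,  87.6]), [array([ 0.1, -0.4]), array([-0.1,  0.4])])
(array([454.6, 275.3,  85.5]), [array([-0.9, -1.6]), array([-1.3, -0.9]), array([ 0.1, -0.1]), array([-0.7, -0.3])])
[455.3 272.8  80. ] [456.2 273.1  80. ] [454.6 276.5  80. ] [449.2 271.7  80. ]
[455.3 275.2  90. ] [455.1 275.8  90. ] [454.2 274.7  90. ] [457.4 282.3  90. ]
```

Run:
```python
from h import *
np.set_printoptions(precision=2,suppress=True)
R=down(0)
robot.servo_line([455,275,150],feed=200,rotation=R)
f=[]
for _ in range(5): f.append(robot.observe()['contact_force']); robot.hold(0.02)
print('open base',np.mean(f,0))
robot.servo_line([455,275,21],feed=150)
print(robot.observe()['contact_force'])
grip(0.3,15)
s=robot.observe();print(s['t'],s['grip_width']*92,s['contact_force'])
robot.servo_line([455,275,60],feed=80)
robot.servo_line([455,275,190],feed=200)
f=[]
for _ in range(8): f.append(robot.observe()['contact_force']); robot.hold(0.03)
print('held',np.mean(f,0),np.std(f,0))
s=robot.observe();print(s['t'],s['grip_width']*92,s['tcp_pos'])
c,im=shot('wrist','w3.png')
# pan from top & scene
for n in ('top','scene'):
    c,im=shot(n,f'b_{n}.png')
    for k in ('pan_top','dial_centre','wheel_slot','scale'):
        for d in viewer.pinpoint(k,n)[:1]: print(n,k,round(d['confidence'],2),toW(c,d['at']))
    for d in viewer.silhouettes('pan_top',n)[:1]:
        m=d['mask'].astype('uint8');cs_,_=cv2.findContours(m,0,2);k=max(cs_,key=len);e=cv2.fitEllipse(cv2.convexHull(k));print(n,e,at_z(c,e[0],84))
```

```text
open base [ 0.13  0.24 -0.13]
[0.   0.32 1.14]
5.625 49.831045111064235 [-0.31 -1.36  1.81]
held [-0.08  0.04 -1.39] [0.4  0.51 0.18]
7.3333 49.846824236716664 [454.57 274.63 188.97]
top pan_top 0.95 [580.    -5.59  87.06]
top dial_centre 0.71 [422.52  -4.9   51.49]
top wheel_slot 0.92 [ 450.51 -111.3    48.03]
top scale 0.84 [506.24 -18.22  -3.14]
top ((329.0501403808594, 266.5083312988281), (111.1944351196289, 133.68507385253906), 164.0977020263672) [495.5  -20.29  84.  ]
scene pan_top 0.87 [572.71  -1.76  80.81]
scene dial_centre 0.73 [421.06  -0.28  54.83]
scene wheel_slot 0.84 [ 447.08 -110.59   49.47]
scene scale 0.85 [507.78 -18.35  -1.06]
scene ((308.494873046875, 247.47027587890625), (26.92792320251465, 47.516807556152344), 89.24681854248047) [580.58   4.39  84.  ]
```

View pics/w3.png

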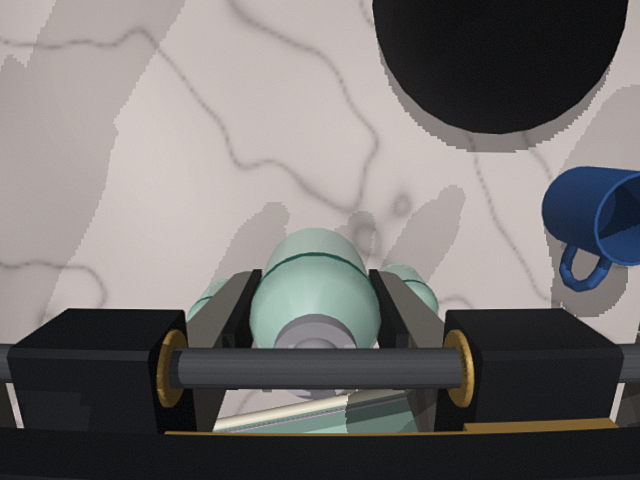

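View pics/b_scene.png

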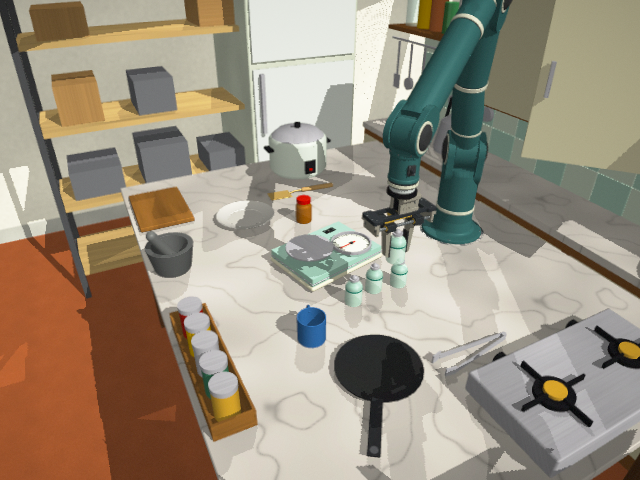

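Run:
```python
from h import *
np.set_printoptions(precision=2,suppress=True)
print(at_z(ci('top'),[323.3,236],84))
robot.servo_line([578,-4,190],feed=200)
robot.servo_line([578,-4,120],feed=120)
robot.hold(0.3)
def F(n=8):
    f=[]
    for _ in range(n): f.append(robot.observe()['contact_force']); robot.hold(0.02)
    return np.mean(f,0)
f0=F(12);s=robot.observe();print(s['t'],f0,s['tcp_pos'])
robot.servo_line([578,-4,108],feed=60)
robot.hold(0.1);print(F(),robot.observe()['tcp_pos'])
z=108
while z>98:
    z-=0.7
    robot.servo_line([578,-4,z],feed=15); f=F(5); s=robot.observe()
    print(round(z,1),s['tcp_pos'],f-f0,round(s['t'],2))
    if f[2]-f0[2]>1.15: break
c,im=shot('wrist','w4.png'); c,im=shot('scene','c_scene.png')
cv2.imwrite('pics/c_sc.png',cv2.resize(im[170:290,260:420,::-1],None,fx=4.6,fy=4.6,interpolation=cv2.INTER_CUBIC))
```

```text
[575.19  -3.95  84.  ]
10.8917 [ 0.11  0.15 -1.57] [578.11  -3.99 120.2 ]
[-0.02 -0.08 -1.65] [578.15  -4.   108.14]
107.3 [578.03  -3.99 107.35] [ 0.15 -0.14  0.12] 11.81
106.6 [578.    -4.01 106.59] [-0.32 -0.44 -0.33] 12.14
105.9 [578.    -3.99 105.86] [ 0.06 -0.26  0.4 ] 12.47
105.2 [577.99  -4.   105.19] [-0.   -0.38  0.39] 12.81
104.5 [578.03  -4.02 104.51] [-0.17 -0.54  0.2 ] 13.14
103.8 [578.08  -3.99 103.85] [0.29 0.04 1.  ] 13.47
103.1 [578.1   -4.02 103.16] [-0.38  0.11  1.3 ] 13.81
```

View pics/c_sc.png

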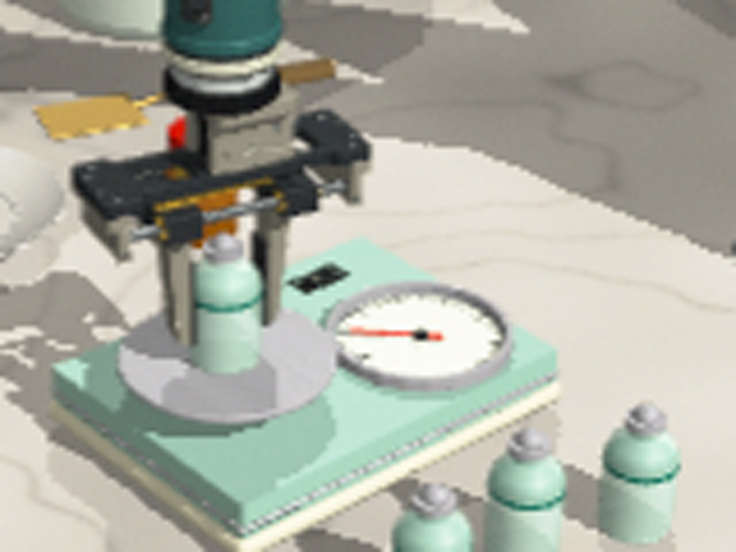

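The cruet is on the pan, its weight has transferred, and the needle has turned clockwise. Releasing.

Run:
```python
from h import *
np.set_printoptions(precision=2,suppress=True)
grip(0.8)
robot.hold(0.2)
robot.servo_line([578,-4,215],feed=150)
# wrist view of dial: put TCP so the camera looks at dial; jaw along scale x (a=12deg): tool z = down
a=np.radians(12); R=down(a)
tz=Rn.from_rotvec(R).as_matrix()[:,2]; print('tool z',tz)
# camera at tcp + 65*(-tz), z+170 ; looks slope .242 to tz
# want dial (422,-3,55) on upper half of the image
h=235
C=np.array([422,-3])-tz[:2]*0.24*(h+170-55)*0.75   # camera xy
tcp=C+65*tz[:2]
print(tcp)
robot.movep([tcp[0],tcp[1],h],R); 
grip(0.0,20); robot.hold(0.2)
print(robot.observe()['t'],robot.observe()['grip_width'])
c,im=shot('wrist','w5.png'); import pickle; pickle.dump(c,open('w5.pkl','wb'))
print(proj(c,[422,-3,55]))
for k in ('dial_centre','zero_mark','needle_tip','wheel_slot','pan_top'):
    for d in viewer.pinpoint(k,'wrist')[:2]: print(k,round(d['confidence'],2),toW(c,d['at']),proj(c,toW(c,d['at'])))
c,im=shot('top'); cv2.imwrite('pics/d_top.png',cv2.resize(im[190:340,190:390,::-1],None,fx=4,fy=4,interpolation=cv2.INTER_CUBIC))
```

```text
tool z [ 0.21 -0.98  0.  ]
[422.42  -4.96]
17.525 0.006013905315210393
[315.14 214.97]
dial_centre 0.76 [426.35  -9.18  55.38] [318.35 222.43]
zero_mark 0.63 [471.04  -1.52  55.66] [367.16 224.39]
needle_tip 0.72 [459.96 -38.5   54.74] [346.46 259.13]
pan_top 0.33 [461.4  -41.45  52.63] [347.05 261.68]
```

View pics/w5.png

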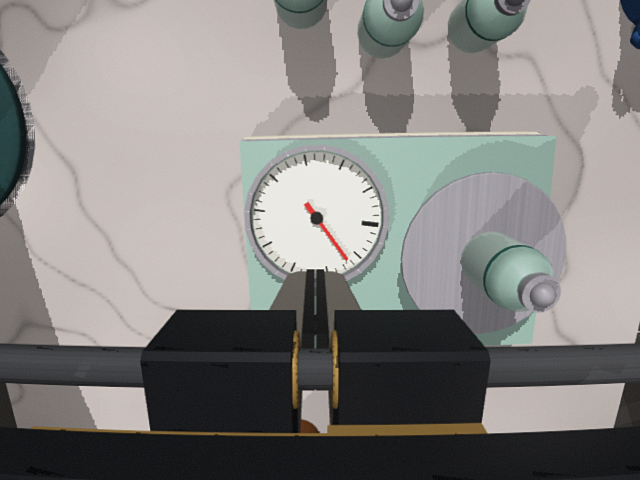

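View pics/d_top.png

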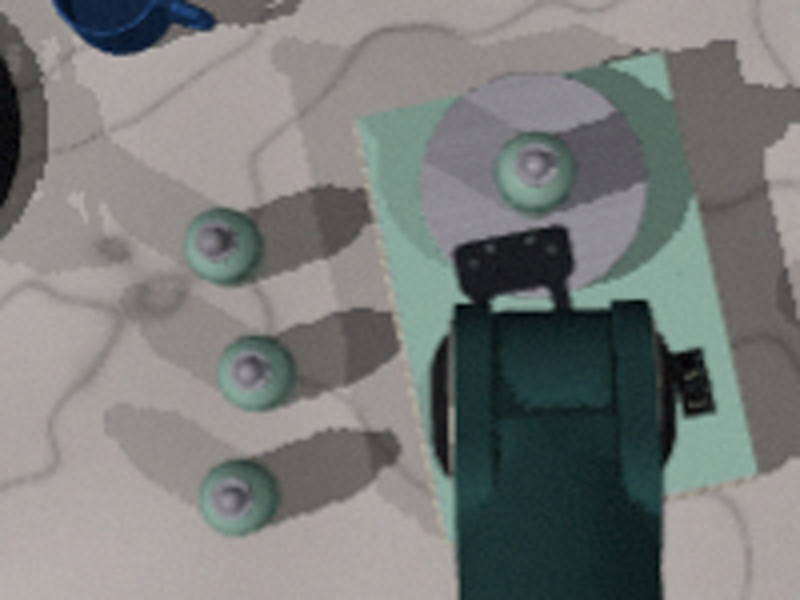

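Top view: the cruet stands upright near the pan centre, stopper at crop pixel (537,163). Wrist view: pivot (316,218), needle tip (347,261), zero mark (370,223). Next I'll measure the angles and take a view of the wheel.

```bash
cat >> h.py <<'E'
def dial(c,im,cen,yaw=0.207,save=None,zc=55):
    """cen: pivot pixel. returns world azimuths (rad) of needle, zero mark, via a rectified dial picture (4 px/mm, scale axes: +x up, +y left)"""
    C=at_z(c,cen,zc); S=4; N=520
    u,v=np.meshgrid(np.arange(N),np.arange(N)); lx=(N/2-v)/S; ly=(N/2-u)/S
    X=C[0]+lx*np.cos(yaw)-ly*np.sin(yaw); Y=C[1]+lx*np.sin(yaw)+ly*np.cos(yaw)
    P=np.stack([X,Y,np.full_like(X,zc)],-1)@c['R'].T+c['t']; s=P[...,:2]/P[...,2:]
    s=s*(1+c['k1']*(s**2).sum(-1,keepdims=True)); K=c['camera_matrix']
    mx=(s[...,0]*K[0,0]+K[0,2]).astype('f4'); my=(s[...,1]*K[1,1]+K[1,2]).astype('f4')
    r=cv2.remap(im,mx,my,cv2.INTER_LINEAR)
    if save: cv2.imwrite('pics/'+save,r[:,:,::-1])
    rf=r.astype(float); red=(rf[...,0]>120)&(rf[...,1]<90)&(rf[...,2]<90)
    rad=np.hypot(lx,ly); ang=np.arctan2(ly,lx)
    m=red&(rad>15)&(rad<52); na=np.angle(np.exp(1j*ang[m]).mean()) if m.sum()>20 else None
    g=rf.sum(-1)/3; al=np.radians(np.arange(-180,180,0.5)); prof=[]
    for a in al:
        rr=np.arange(44,54,0.5); uu=(N/2-rr*np.sin(a)*S).astype(int); vv=(N/2-rr*np.cos(a)*S).astype(int)
        prof.append((g[vv,uu]<90).mean()*(~red[vv,uu]).mean())
    return C,na,al,np.array(prof)
E
python3 - <<'E'
from h import *
import pickle
np.set_printoptions(precision=3,suppress=True)
c=pickle.load(open('w5.pkl','rb')); im=cv2.imread('pics/w5.png')[:,:,::-1]
C,na,al,p=dial(c,im,[316,218],save='r5.png'); print(C,na); print([(round(float(a),3),round(float(b),2)) for a,b in zip(al,p) if b>0.5])
a=np.radians(102); R=down(a); 
ct=ci('top'); W=at_z(ct,[363.25,285.5],50); print('slot top',W)
robot.movep([448-45,-112-10,205],R)
robot.hold(0.1)
c,im=shot('wrist','w6.png'); pickle.dump(c,open('w6.pkl','wb')); print(robot.observe()['t'],robot.observe()['tcp_pos'])
for k in ('wheel_slot','zero_wheel','dial_centre'):
    for d in viewer.pinpoint(k,'wrist')[:2]: print(k,round(d['confidence'],2),toW(c,d['at']),proj(c,toW(c,d['at'])))
print(proj(c,[448,-112,50]))
E
```

```text
[423.365  -5.621  55.   ] -0.9328951066383327
[(-2.644, 0.55), (-2.016, 0.55), (-0.14, 0.6), (-0.131, 1.0), (-0.122, 1.0), (-0.113, 1.0), (-0.105, 1.0), (-0.096, 1.0), (-0.087, 1.0), (-0.079, 1.0), (-0.07, 0.6)]
slot top [ 448.795 -113.067   50.   ]
19.6833 [ 403.083 -121.832  205.031]
wheel_slot 0.6 [ 445.891 -113.538   47.825] [315.571 271.357]Traceback (most recent call last):
  File "<stdin>", line 12, in <module>
ValueError: it knows: cruet_mid, dial_centre, jar, mug, needle_tip, pan_top, plate, scale, tawa, tongs, turner, wheel_slot, zero_mark
```

View pics/r5.png

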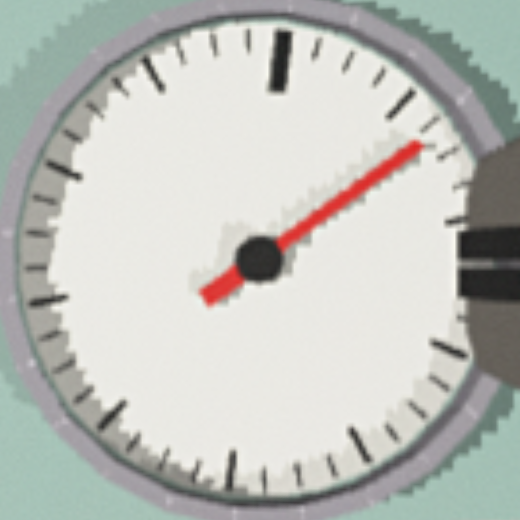

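View pics/w6.png

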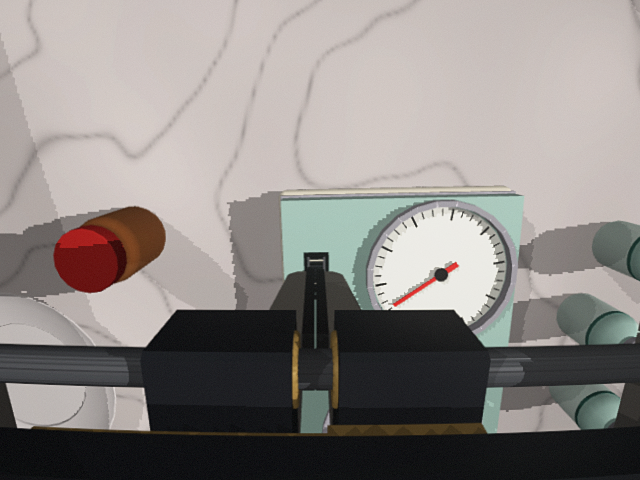

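With this orientation the camera is on the operator's side and the gripper hides the wheel: slot front at (316,262), dial pivot at (441,274). I'll flip the wrist half a turn so the dial's +x half stays visible while pressing.

Run:
```python
from h import *
import pickle
np.set_printoptions(precision=3,suppress=True)
a=np.radians(12-90); R=down(a); ex=np.array([np.cos(.207),np.sin(.207)])
p=np.array([448.3,-112.5])-40*ex
robot.movep([p[0],p[1],180],R)
robot.hold(0.1)
c,im=shot('wrist','w7.png'); pickle.dump(c,open('w7.pkl','wb')); s=robot.observe();print(s['t'],s['tcp_pos'],s['joints'])
for k in ('wheel_slot','dial_centre'):
    for d in viewer.pinpoint(k,'wrist')[:2]: print(k,round(d['confidence'],2),toW(c,d['at']),proj(c,toW(c,d['at'])))
P=proj(c,[448,-112,52]);print(P)
x,y=map(int,P);cv2.imwrite('pics/w7c.png',cv2.resize(im[y-50:y+50,x-50:x+50,::-1],None,fx=6,fy=6)); print(x-50,y-50)
```

```text
22.3917 [ 409.144 -120.739  180.006] [-0.746  0.187  1.076  2.204 -0.218  0.86  -0.894]
wheel_slot 0.78 [ 444.921 -113.488   49.538] [313.617 184.052]
dial_centre 0.95 [426.183  -7.98   53.64 ] [175.023 180.387]
dial_centre 0.74 [472.168  -4.053  56.574] [176.56  118.648]
[312.544 180.047]
262 130
```

View pics/w7.png

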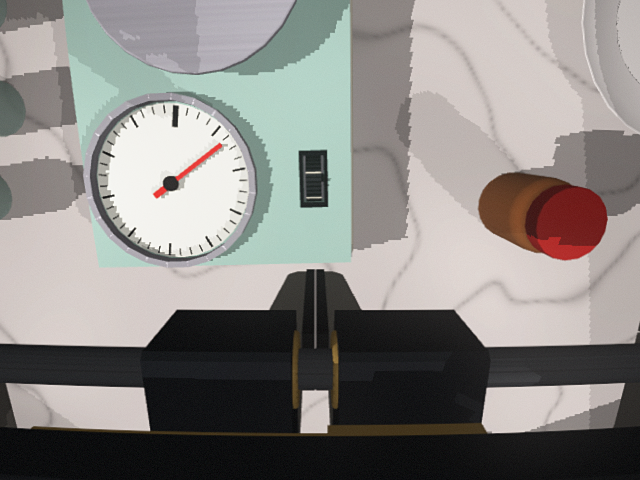

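View pics/w7c.png

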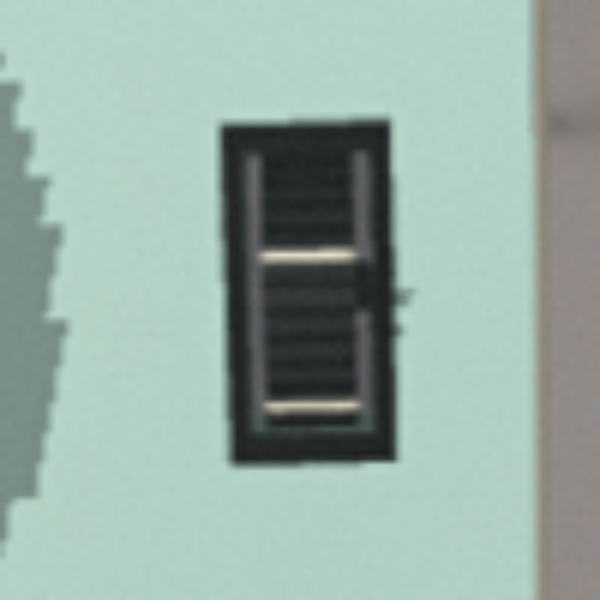

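The slot frame is centred at about (313.7,178.7), with the ribbed wheel inside it. The dial pivot is (171,184), the needle tip (221,146) and the zero mark (176,117). Next: compute the slot position, then probe down for the rim.

Run:
```python
from h import *
import pickle
np.set_printoptions(precision=2,suppress=True)
c=pickle.load(open('w7.pkl','rb')); im=cv2.imread('pics/w7.png')[:,:,::-1]
W=at_z(c,[313.7,178.7],50); print('slot',W)
C,na,al,p=dial(c,im,[170.7,183.3],save='r7.png'); print(C,na); print([(round(float(a),3),round(float(b),2)) for a,b in zip(al,p) if b>0.5])
W=np.array([(W[0]+448.8+448.2)/3,(W[1]-113.1-111.7)/3]);print(W)
ex=np.array([np.cos(.207),np.sin(.207)])
p=W-7*ex
robot.servo_line([p[0],p[1],75],feed=180)
robot.servo_line([p[0],p[1],61],feed=60)
robot.hold(0.3)
def F(n=4):
    f=[]
    for _ in range(n): f.append(robot.observe()['contact_force']); robot.hold(0.01)
    return np.mean(f,0)
f0=F(15); print('base',f0,robot.observe()['tcp_pos'],robot.observe()['t'])
z=60.8;n=0
while z>51.5:
    z-=0.2; robot.servo_line([p[0],p[1],z],feed=10); f=F(3)-f0
    n+=1
    if f[2]>1.0 or n%10==0: print(round(z,2),f,round(robot.observe()['t'],2))
    if f[2]>1.5: 
        f=F(6)-f0; print('chk',f)
        if f[2]>1.3: break
np.save('st.npy',np.r_[W,f0,z]); print(z,robot.observe()['tcp_pos'],robot.observe()['t'])
```

```text
slot [ 449.03 -112.69   50.  ]
[423.5   -5.41  55.  ] -0.9422292027655106
[(-0.175, 0.8), (-0.166, 1.0), (-0.157, 1.0), (-0.148, 1.0), (-0.14, 1.0), (-0.131, 1.0), (-0.122, 1.0), (-0.113, 1.0), (0.48, 0.55), (0.489, 0.55), (1.117, 0.6), (1.126, 0.6), (1.754, 0.55), (1.763, 0.65), (2.4, 0.6), (2.409, 0.65), (3.037, 0.55), (3.046, 0.55)]
[ 448.68 -112.5 ]
base [-0.01  0.06  0.08] [ 441.89 -113.92   61.07] 24.0583
58.8 [-0.06 -0.56  0.49] 26.81
56.8 [ 0.01  0.16 -0.11] 29.56
55.2 [-0.85  0.35  2.17] 31.76
chk [-0.43 -0.    1.86]
55.19999999999992 [ 441.85 -113.95   55.28] 31.8083
```

```bash
cat > stroke.py <<'E'
from h import *
np.set_printoptions(precision=2,suppress=True)
ex=np.array([np.cos(.207),np.sin(.207)])
st=np.load('st.npy'); W=st[:2]; f0=st[2:5]
def F(n=4):
    f=[]
    for _ in range(n): f.append(robot.observe()['contact_force']); robot.hold(0.01)
    return np.mean(f,0)-f0
def go(o,z,feed): p=W+o*ex; robot.servo_line([p[0],p[1],z],feed=feed)
def stroke(o,z,L,target=8.0,k=None,step=2.0):
    """in light contact at offset o, height z: press to target, then roll L mm; returns o,z,k"""
    f=F(4)[2]; ks=[]
    for i in range(14):
        if f>target-1: break
        dz=0.12 if k is None else min(0.3,0.7*(target-f)/k)
        z-=dz; go(o,z,10); fn=F(4)[2]; ks.append((fn-f)/dz); f=fn
        print('press',round(z,2),round(f,2))
    if k is None: k=float(np.clip(np.median(ks[:]) if ks else 20,8,60))
    print('k',k)
    done=0
    while abs(done)<abs(L)-1e-6:
        d=np.sign(L)*min(step,abs(L)-abs(done))
        z-=np.clip(0.6*(target-f)/k,-0.3,0.12)
        o+=d; done+=d; go(o,z,12); fv=F(3); f=fv[2]
        print('roll',round(o,1),round(z,2),fv, 't',round(robot.observe()['t'],2))
        if f>12.5: z+=0.3; go(o,z,10); print('relief'); f=F(3)[2]
    return o,z,k
E
python3 - <<'E'
from stroke import *
o,z,k=stroke(-7,float(st[5]),14)
c,im=shot('wrist','w8.png')
import pickle; pickle.dump(c,open('w8.pkl','wb'))
go(o,z+3,40)
np.save('oz.npy',[o,z,k]); print(o,z,k,robot.observe()['t'],F(4))
E
```

```text
press 55.08 4.56
press 54.96 6.87
press 54.84 7.65
k 19.228990722798216
roll -5.0 54.83 [-3.85 -0.03 10.26] t 33.03
roll -3.0 54.9 [-4.16  0.45 11.06] t 33.38
roll -1.0 55.0 [-3.93  0.28 10.35] t 33.72
roll 1.0 55.07 [-4.03  0.77  9.91] t 34.06
roll 3.0 55.13 [-4.    0.35  9.45] t 34.4
roll 5.0 55.17 [-3.64  0.36  9.56] t 34.74
roll 7.0 55.22 [-3.79  0.7   9.08] t 35.08
7.0 55.22207889450172 19.228990722798216 35.3833 [ 0.22  0.21 -0.33]
```

View pics/w8.png

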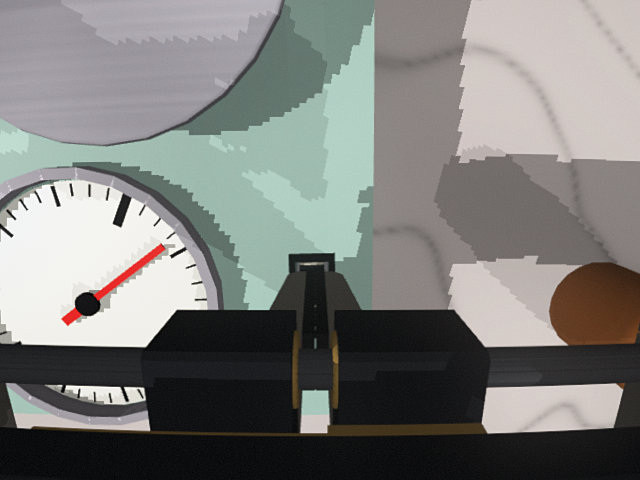

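The rim carried the card without slip, at about 10 N with 4 N of drag. The pivot is now at (88,304), the zero mark at (122,210) and the needle tip at (164,246).

Run:
```python
from h import *
import pickle
c=pickle.load(open('w8.pkl','rb')); im=cv2.imread('pics/w8.png')[:,:,::-1]
C,na,al,p=dial(c,im,[88,304],save='r8.png'); print(C,na); print([(round(float(a),3),round(float(b),2)) for a,b in zip(al,p) if b>0.7])
C=np.array([423.4,-5.5])
for px in ([122,210],[164,246],[88,304]):
    q=at_z(c,px,55);d=q[:2]-C; print(q,np.hypot(*d),np.arctan2(d[1],d[0])-.207)
```

```text
[423.65023078  -5.5157632   55.        ] -0.935272737067316
[(-2.923, 1.0), (-2.915, 1.0), (-2.906, 1.0), (-2.758, 0.85), (-2.749, 0.75), (-2.697, 0.8), (-2.688, 1.0), (-2.679, 1.0), (-2.67, 1.0), (-2.662, 1.0), (-2.653, 1.0), (-2.644, 1.0), (-2.635, 1.0), (-2.627, 1.0), (-2.618, 1.0), (-2.609, 1.0), (-2.601, 1.0), (-2.592, 1.0), (-2.583, 1.0), (-2.574, 1.0), (-2.566, 1.0), (-2.557, 1.0), (-2.548, 1.0), (-2.539, 1.0), (-2.531, 1.0), (-2.522, 1.0), (-2.513, 1.0), (-2.505, 1.0), (-2.496, 1.0), (-2.487, 1.0), (-2.478, 1.0), (-2.47, 1.0), (-2.461, 1.0), (-2.452, 1.0), (-2.443, 1.0), (-2.435, 1.0), (-2.426, 1.0), (-2.417, 1.0), (-2.409, 1.0), (-2.4, 1.0), (-2.391, 1.0), (-2.382, 1.0), (-2.374, 1.0), (-2.365, 1.0), (-2.356, 1.0), (-2.347, 1.0), (-2.339, 1.0), (-2.33, 1.0), (-2.321, 1.0), (-2.313, 1.0), (-2.304, 1.0), (-2.295, 1.0), (-2.286, 1.0), (-2.278, 1.0), (-2.269, 1.0), (-2.26, 1.0), (-2.251, 1.0), (-2.243, 1.0), (-2.234, 1.0), (-2.225, 1.0), (-2.217, 1.0), (-2.208, 1.0), (-2.199, 1.0), (-2.19, 1.0), (-2.182, 1.0), (-2.173, 1.0), (-2.164, 1.0), (-2.155, 1.0), (-2.147, 1.0), (-2.138, 
[... 2218 characters left out ...]
 1.0), (2.47, 1.0), (2.478, 1.0), (2.487, 1.0), (2.496, 1.0), (2.505, 1.0), (2.513, 1.0), (2.522, 1.0), (2.531, 1.0), (2.539, 1.0), (2.548, 1.0), (2.557, 1.0), (2.566, 1.0), (2.574, 1.0), (2.583, 1.0), (2.592, 1.0), (2.601, 1.0), (2.609, 1.0), (2.618, 0.95), (2.627, 0.95), (2.635, 0.9), (2.644, 0.9), (2.653, 0.85), (2.662, 0.8), (2.67, 0.8), (2.679, 0.75), (2.688, 0.75), (2.697, 0.75), (2.705, 0.85), (2.714, 1.0), (2.723, 1.0), (2.731, 1.0), (2.889, 0.75)]
[473.76196661 -18.42689721  55.        ] 51.99454156184412 -0.4582555425812225
[460.91839173 -39.54943785  55.        ] 50.665510318128284 -0.9439652145430906
[423.65023078  -5.5157632   55.        ] 0.25072679152658833 -0.2699115213480683
```

View pics/r8.png

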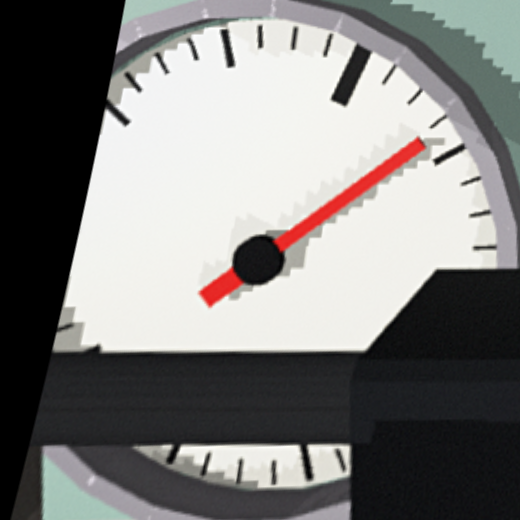

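```bash
cat >> stroke.py <<'E'
def touch(o,z):
    while z>54.5:
        z-=0.15; go(o,z,10); f=F(3)
        if f[2]>1.2: print('touch',round(z,2),f[2]); return z
    raise SystemExit('no contact')
E
python3 - <<'E'
from stroke import *
import pickle
o,z,k=np.load('oz.npy'); 
go(-7,z+3,60); go(-7,z+0.75,20)
print(F(4),robot.observe()['t'])
z=touch(-7,z+0.75)
o,z,k=stroke(-7,z,13,k=19.2,target=8)
go(o,z+3,40)
np.save('oz.npy',[o,z,k]); print(o,z,robot.observe()['t'],F(4))
robot.hold(.1)
c,im=shot('wrist','w9.png'); pickle.dump(c,open('w9.pkl','wb'))
C,na,al,p=dial(c,im,proj(c,[423.5,-5.5,55]),save='r9.png'); print(C,na,[(round(float(a),3),round(float(b),2)) for a,b in zip(al,p) if b>0.7 and -1.3<a<0])
E
```

```text
[-0.04 -0.03  0.36] 36.1
touch 55.37 2.956489133881474
press 55.21 6.14
press 55.14 6.8
press 55.1 7.17
k 19.2
roll -5.0 55.07 [-3.56  0.1  10.03] t 38.42
roll -3.0 55.13 [-3.76  0.7   9.53] t 38.77
roll -1.0 55.18 [-3.65 -0.15  9.16] t 39.11
roll 1.0 55.22 [-3.77  0.34  8.95] t 39.45
roll 3.0 55.25 [-3.22  0.36  8.66] t 39.79
roll 5.0 55.27 [-3.87  0.5   8.54] t 40.13
roll 6.0 55.29 [-3.22  0.45  8.43] t 40.41
6.0 55.2861983216192 40.6583 [-0.33  0.18  0.22]
[423.5  -5.5  55. ] -0.9316991344670147 [(-0.768, 0.95), (-0.759, 0.95), (-0.75, 0.95), (-0.742, 0.95), (-0.733, 0.95), (-0.724, 0.95), (-0.716, 0.95), (-0.707, 0.95)]
```

View pics/r9.png

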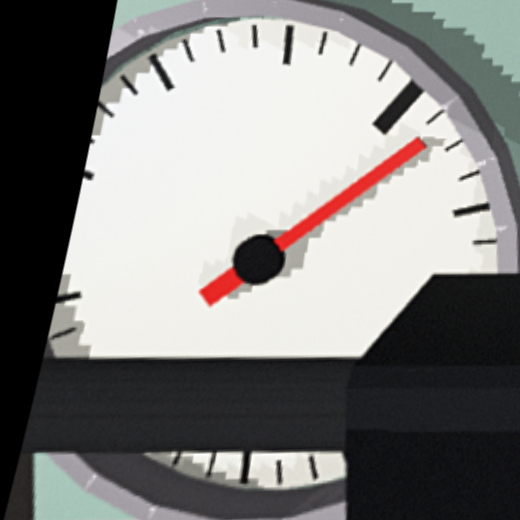

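Both are close: zero mark at -0.74 and needle at about -0.94, so roughly 8 mm of rim is left.

Run:
```python
from stroke import *
import pickle
o,z,k=np.load('oz.npy'); 
go(-4,z+3,60); go(-4,z+0.7,20)
z=touch(-4,z+0.7)
o,z,k=stroke(-4,z,7.7,k=19.2,target=7.5)
go(o,z+3,40)
np.save('oz.npy',[o,z,k]); print(o,z,robot.observe()['t'],F(4))
# retreat to overhead dial view like w7 but with camera straight above the dial
R=Rn.from_rotvec(robot.observe()['tcp_rot'])
go(o,120,150)
tz=-ex
Ccam=np.array([423.5,-5.5])+0.242*290*ex*0.5
p=Ccam-65*ex
robot.servo_line([p[0],p[1],170],feed=150)
robot.hold(.2)
c,im=shot('wrist','w10.png'); pickle.dump(c,open('w10.pkl','wb'));print(proj(c,[423.5,-5.5,55]),robot.observe()['t'],-c['R'].T@c['t'])
for k in ('zero_mark','needle_tip','dial_centre'):
    for d in viewer.pinpoint(k,'wrist')[:1]: print(k,d['confidence'],toW(c,d['at']))
C,na,al,p=dial(c,im,proj(c,[423.5,-5.5,55]),save='r10.png'); print(C,na,[(round(float(a),3),round(float(b),2)) for a,b in zip(al,p) if b>0.7 and -1.3<a<0])
```

```text
touch 55.39 3.141772303576258
press 55.22 5.66
press 55.15 6.5
k 19.2
roll -2.0 55.12 [-3.3  -0.03  8.32] t 43.47
roll 0.0 55.14 [-3.39 -0.02  8.11] t 43.81
roll 2.0 55.16 [-3.27 -0.16  8.5 ] t 44.15
roll 3.7 55.19 [-3.26  0.2   7.58] t 44.47
3.7 55.193092446811384 44.7167 [-0.21  0.16 -0.41]
[312.02 194.72] 46.55 [459.23   0.04 339.92]
zero_mark 0.78 [462.12 -38.7   54.91]
needle_tip 0.64 [461.42 -40.38  54.03]
dial_centre 0.7 [427.5   -2.86  52.2 ]
[423.5  -5.5  55. ] -0.9347019274679623 [(-0.899, 0.8), (-0.89, 1.0), (-0.881, 1.0), (-0.873, 1.0), (-0.864, 1.0), (-0.855, 0.85)]
```

View pics/r10.png

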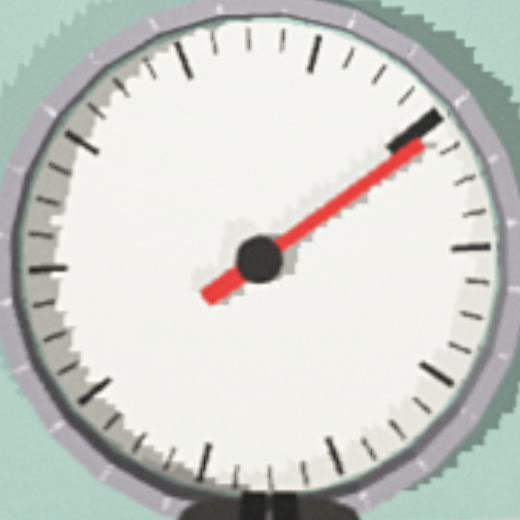

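View pics/w10.png

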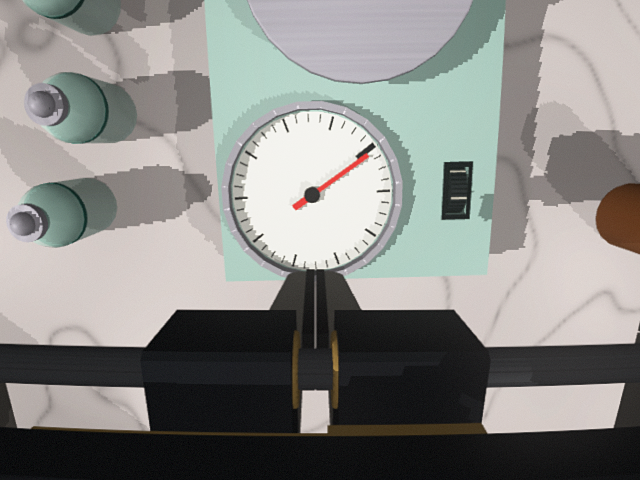

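The zero bar at (365,151) now nearly coincides with the needle tip at (370,155). Before a small final correction I'll fit all the tick marks for a precise phase.

```bash
cat > fine.py <<'E'
from h import *
def fine(f):
    im=cv2.imread('pics/'+f)[:,:,::-1].astype(float); N=520;S=4
    g=im.mean(-1); red=(im[...,0]>110)&(im[...,1]<110)&(im[...,2]<110)
    # refine pivot: dark blob
    m=(g<80); v,u=np.nonzero(m[230:290,230:290]); cu,cv=u.mean()+230,v.mean()+230
    al=np.radians(np.arange(0,360,0.25))
    for cc in ((260,260),(cu,cv)):
      acc=0
      for r in np.arange(46,54,0.5):
        uu=(cc[0]-r*S*np.sin(al)).astype('f4')[None];vv=(cc[1]-r*S*np.cos(al)).astype('f4')[None]
        s=cv2.remap(g.astype('f4'),uu,vv,1)[0]; ro=cv2.remap(red.astype('f4'),cv2.UMat(uu).get(),vv,1)[0]
        acc=acc+np.clip(cv2.blur(s[None],(41,1))[0]-s,0,60)*(ro<.1)
      out={}
      for n in (10,40):
        ph=np.angle((acc*np.exp(1j*n*al)).sum())/n; per=2*np.pi/n
        out[n]=ph+per*np.round((-0.9-ph)/per)
      v,u=np.nonzero(red); lx=cc[1]-v; ly=cc[0]-u; r=np.hypot(lx,ly)/S; k=(r>38)&(r<51)&(lx>0)
      print(f,np.round(cc,1),'mark',{k:round(float(x),3) for k,x in out.items()},'needle tip part',round(float(np.arctan2(ly[k],lx[k]).mean()),3))
if __name__=='__main__':
    import sys
    for f in sys.argv[1:]: fine(f)
E
python3 fine.py r5.png r7.png r10.png
```

```text
r5.png [260 260] mark {10: -0.755, 40: -0.905} needle tip part -0.94
r5.png [259.  259.2] mark {10: -0.755, 40: -0.905} needle tip part -0.947
r7.png [260 260] mark {10: -0.753, 40: -0.907} needle tip part -0.942
r7.png [258.7 259.6] mark {10: -0.753, 40: -0.908} needle tip part -0.948
r10.png [260 260] mark {10: -0.889, 40: -0.891} needle tip part -0.935
r10.png [258.9 259.7] mark {10: -0.889, 40: -0.891} needle tip part -0.94
```

The gap is about 0.05 rad (2.0 mm of rim), so one more small roll. Then I'll re-check.

```bash
python3 - <<'E'
from stroke import *
import pickle
o,z,k=np.load('oz.npy'); s=robot.observe()['tcp_pos']
p=W-1*ex; robot.servo_line([p[0],p[1],100],feed=150)
go(-1,59,120); go(-1,z+0.65,25)
z=touch(-1,z+0.65)
o,z,k=stroke(-1,z,2.0,k=19.2,target=7.5,step=1.0)
go(o,z+4,30)
print(o,z,robot.observe()['t'],F(4))
go(o,110,150)
robot.servo_line([s[0],s[1],170],feed=150)
robot.hold(.2)
c,im=shot('wrist','w11.png')
C,na,al,p=dial(c,im,proj(c,[423.5,-5.5,55]),save='r11.png'); print(robot.observe()['t'])
c,im=shot('scene'); cv2.imwrite('pics/e_sc.png',cv2.resize(im[170:330,240:440,::-1],None,fx=3.8,fy=3.8,interpolation=cv2.INTER_CUBIC))
E
python3 fine.py r11.png
```

```text
touch 55.39 1.29183884015597
press 55.18 4.35
press 55.06 6.55
k 19.2
roll 0.0 55.03 [-2.75 -0.27  8.09] t 50.21
roll 1.0 55.05 [-3.64  0.1   8.43] t 50.48
1.0 55.05012053593545 50.7667 [-0.13  0.19 -0.09]
52.55
r11.png [260 260] mark {10: -0.919, 40: -0.922} needle tip part -0.936
r11.png [259.  259.8] mark {10: -0.919, 40: -0.921} needle tip part -0.94
```

View pics/r11.png

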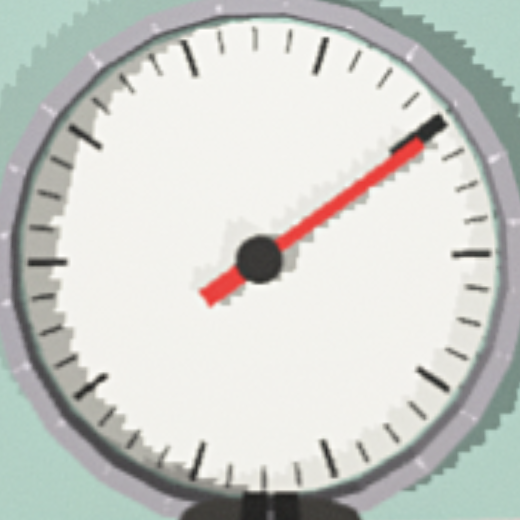

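View pics/e_sc.png

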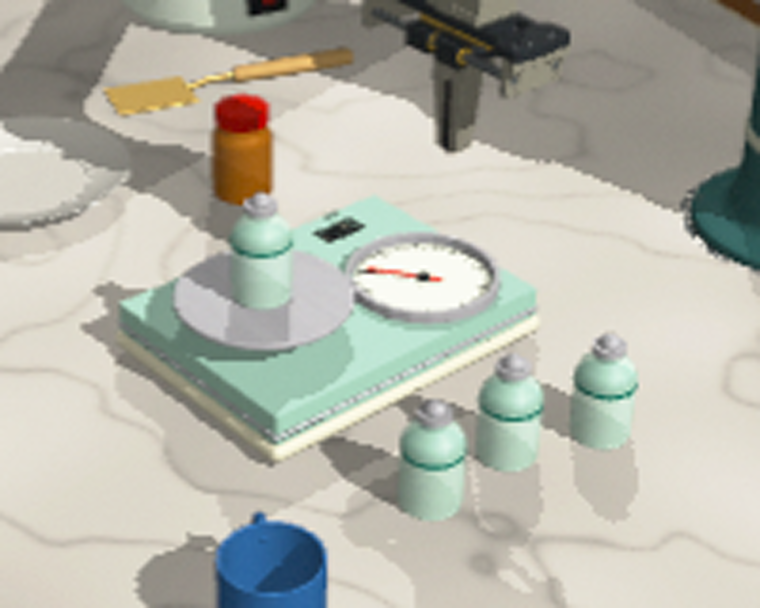

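The gap is now about 0.018 rad, roughly 0.11 of a division. The cruet is upright near the pan centre and the gripper is clear, so I'm handing in.

Run:
```python
from h import *
print(robot.job_done(), robot.observe()['t'])
```

```text
the job is handed in; nothing more can be done
the job is handed in; nothing more can be done
```

I stood the leftmost cruet upright near the middle of the scale's pan, let go of it, and rolled the zero wheel until the zero mark lay under the needle tip. I then handed the job in; `job_done()` gave no verdict.

- **Cruet:** I lowered it until the pan carried its weight, then let go. It moved nothing else, as far as I saw. I aimed for a pan-centre estimate good to about 3 mm and did not measure the final centring.
- **Zero wheel:** I rolled it in four light strokes. The highest average reading between steps was about 11 N; I did not record peaks within a step.
- **Final check:** in the last wrist picture the zero mark was at about -0.920 rad and the needle at -0.938 rad. The gap is about 0.018 rad, or 0.11 of a small division, against the half allowed.
- **Things on the slab:** the last scene picture showed the cruet upright and the gripper clear. The jar, the mug and the other cruets looked unmoved. The tawa and tongs were outside that last crop, but the arm did not go near them while low.
- **Time:** 52.6 s at the last reading.

**Disagreement:** the zero angle read from oblique views differed from the near-overhead one by up to 0.04 rad. The final figure comes from fitting all the dial's marks in a near-overhead view.

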